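# Set a small book snug in the measuring gauge and snap the jaw lock over

### The arm

A 7-joint arm with a two-finger parallel gripper is mounted at the origin on the work surface; the furniture and walls round the work are solid. World frame = base frame: x ahead of the robot, y to its left, z up, the work surface at z = 0. Lengths are in m, angles in rad, forces in N, time in s.
With the tool pointing down it reaches from about 0.425 to 0.875 m from the base axis. Payload 9.9 kg.
Tool frame: the origin (TCP) lies midway between the tips of the shut fingers; the grasp point (between the pads) lies 19 mm behind it; z points along the fingers, y is the direction in which the jaws open and shut (so a half turn about z gives the same grasp; the last joint's range is limited). The gripper opens to 85 mm and grips with 20 to 120 N. Pads are 22 mm wide; open, the fingers measure 114 mm over their backs; the gripper's body (76 mm by 85 mm) begins 54 mm behind the grasp point. The pads swing forward as they close: fully open they stand 13 mm farther back than shut.
Start: joints at [1.022, 0.576, 0.025, 1.437, -0.015, 1.129, -0.057], TCP at [0.303, -0.603, 0.231] pointing down, gripper open.
Joint ranges: [-2.76, 2.76], [-0.34, 2.15], [-1.52, 1.57], [0.19, 2.46], [-1.09, 4.23], [0.17, 1.99], [-2.82, 2.82]. Speed limits (rad/s): [2.22, 2.22, 3.01, 3.01, 3.14, 3.14, 3.14].

### API

Orientations are given as a 3x3 rotation matrix whose columns are the frame's x, y, z axes.
In Python, from rig import bot gives the robot as it stands. Calls block until the motion is done:
- bot.reach(position, orientation): joint-space move of the TCP to a pose.
- bot.servo_line(position, rotation=None, speed=0.15, force_limit=None): straight line of the TCP; rotation=None keeps the orientation; speed is the mean speed in m/s. With force_limit (N) it stops when the force on the tool has changed by that much, and returns True; else False.
- bot.set_joints(angles): joint-space move.
- bot.gripper_to(opening): finger opening in m; the grip force is fixed at half the most; returns when the fingers have stopped.
- bot.dwell(seconds).
- bot.inverse_kinematics(position, orientation): joint angles nearest the present ones, or None.
- bot.camera(name): name is "scene" or "side" or "wrist"; returns the picture (384x512x3 uint8, blue, green, red); there is no depth.
- bot.get_calibration(name): a dict with "intrinsics" (3x3 intrinsics, pixels), "view" (4x4, takes a point from world to camera coordinates); the wrist camera has in their place "hand_eye" (4x4, takes a point from camera to tool coordinates, whose origin is the TCP and whose axes are the flange's). Camera axes: x right, y down, z forward; pixel columns grow to the right and rows downward; lengths in m; the calibration is good to about 2 mm. A picture is of the moment at which its call begins: read the wrist's pose just before it. get_calibration takes no time and is no camera call.
A pose or a line that the arm cannot do raises bot.PlanningError and nothing moves.
- bot.hand_in(): hands the job in, once; it reports no verdict.
Trained networks look in the newest picture that a camera, given by its name, has taken for a name from the list of things; names that differ only in an ending like _2 or _b are one class to them, and where a whole thing is asked for, a point or a joint stands for the part that bears it (a point fixed in the world has none). Each returns a list of dicts, best first, with "conf" (0 to 1); they miss things now and then, are a little off and sometimes report something else, mostly with a low value. They report only what shows in the picture. A call takes as long as a camera call.
- bot.silhouettes(camera, thing): "mask" (384x512 bool, what is visible of it) and "rect" ([left, top, width, height] in pixels, round what is visible of it).
Readings, each from a call of its own:
- bot.current_time_s(): time.
- bot.current_joint_pos(): joint angles.
- bot.current_qd(): joint speeds.
- bot.current_tau(): joint torques, N m.
- bot.current_tool_pos(): TCP position.
- bot.current_tcp_rot(): TCP orientation.
- bot.current_wrist_force(): force on the tool from outside, world axes, zero at the start.
- bot.current_moment(): the same for the moment, N m.
- bot.current_gripper_width(): finger opening in m.
Only numpy, scipy, OpenCV 4.12 (cv2) and the standard library are available. Lean on these libraries where they do the work, as an engineer would, in place of code of your own. Each camera call takes 0.05 s, during which the arm holds its last target.

### The job

The small red book is to be measured for its new box: flip the red lever on the gauge's sliding jaw over so that it snaps to its free side, and clear the black paper weight that stands on the gauge out of the jaw's way by setting it down gently, upright, on the middle of the book's cover to hold it shut. Then push the sliding jaw in gently until the book sits square and snug between both jaws, flip the lever back over until it snaps to its locked side, and let go. Leave the squeeze bottle, brush pot, paste jar and dropper bottle standing where they are.

Things in the scene. Friction and masses are not known exactly. Their poses are not given: they have to be found in the camera images.
- gauge: Measuring gauge, fixed on the table: grey base 260 mm (its x) x 450 mm (its y), top of its pale bed 14 mm above the table. Origin: centre of the base's underside; x points across it from the steel beam to the other long edge, y lengthways from the fixed jaw to the open end, z up. Beam 30 mm wide at x = -100 mm, top 36 mm above the table; its end stop at y = 216 mm is 40 mm high.
- fixed_face (a point): Centre of the fixed jaw's green felt face (y = -190 mm in the gauge's frame), 34 mm above the table, axes as the gauge. The jaw is an aluminium blade across the bed from x = -85 to 115 mm, top 59 mm above the table.
- jaw (a joint): Opening between the two jaws' felt faces in m, 0 shut, 0.305 fully open; the sliding jaw opens towards the gauge's +y. Starts at 0.25 to 0.28. It slides easily (about 3 to 4 N) while the lever is free; a friction brake holds it while the lever is locked (it slips only when pushed hard, above some 15 to 20 N).
- jaw_face (a point): Centre of the sliding jaw's felt face (x = 15 mm in the gauge's frame), 34 mm above the table, axes as the gauge. Aluminium blade 13.5 mm thick, x = -85 to 115 mm, top 59 mm above the table. Behind it (towards +y) a dark carriage 46 mm wide (x = -123 to -77 mm), 80 mm long, rides on the beam; its flat top is 66 mm above the table.
- push_pad (a point): Ribbed black pad in the middle of the carriage's upright back face, where the jaw is pushed in (towards the gauge's -y): 83 mm behind the felt face, 54 mm above the table. The back face is 46 mm wide and stands 38 to 66 mm above the table, over the beam.
- lock (a joint): Angle of the red toggle lever in rad: 0 locked (leans 26 degrees towards the gauge's -x), 0.9 free (leans 26 degrees towards +x, over the bed). Its over-centre mechanism holds it at either stop and throws it over once it is past upright (0.45); about 10 N sideways near its tip starts it, less and less towards the middle. It starts locked.
- lock_tip (a point): Top of the red lever's grip (19 mm thick, 40 mm long, on a steel shank). The lever is 105 mm long from its pivot and swings in the gauge's x-z plane; its tip is 135 mm above the table at either stop, 145 mm when upright.
- lock_pivot (a point): The lever's pivot inside the carriage, 40 mm above the table, 25 mm behind the felt face (x = -100 mm in the gauge's frame), axes as the gauge. The lever comes out of a slot in the carriage's flat top, 66 mm above the table.
- book: Small book, red cloth with brown leather back and corners: 180 mm (its x) x 128 mm (its y, from back to fore-edge) x 34 mm thick, about 0.45 kg, lying flat on the bed between the jaws. Origin: centre of its underside, z up. Its y is the measure to be taken; it starts up to 5 degrees askew and a little off the fixed jaw.
- weight: Black paper weight, 0.7 kg: block 44 mm (its x) x 76 mm (its y) x 26 mm high with an upright wooden knob on its middle, 20 mm across, from 26 to 49 mm above its underside. Origin: centre of its underside, z up. It starts on the bed between book and sliding jaw.
- bottle: White squeeze bottle standing on the table, 69 mm across, 231 mm high (168 mm to the shoulder). Origin: centre of its underside. Must not be moved.
- pot: Brown stoneware pot with brushes, 76 mm across, 178 mm high with the brushes (pot 92 mm). Origin: centre of its underside. Must not be moved.
- jar: Small white paste jar with black lid, 56 mm across, 55 mm high. Origin: centre of its underside. Must not be moved.
- dropper: Amber dropper bottle, 34 mm across, 110 mm high. Origin: centre of its underside. Must not be moved.

How it is judged:
By the outcome, as a careful person would: the job done as asked, in the order asked, and still so for the second after the job is handed in, with the robot touching nothing.
It also fails if it takes over 72 s, if anything falls off the work surface, if the arm or the gripper's body presses on something with over 40 N, if the wrist force passes 120 N, or if a joint passes its speed limit or range.

## Working session

There is one attempt and no reset: what is moved stays moved. The work goes in short steps, each a Python script; the robot and the scene stay as the last script left them, time stands still between calls to the robot, and variables do not carry over. Pictures are saved under pics/ and viewed, and the job is handed in when it is done.

```bash
ls; mkdir -p pics; python3 - <<'E'
from rig import bot
import cv2,numpy as np
np.set_printoptions(precision=4,suppress=True)
for n in ("scene","side","wrist"):
    im=bot.camera(n); cv2.imwrite(f"pics/{n}0.png",im)
    c=bot.get_calibration(n); print(n,c)
print(bot.current_time_s(),bot.current_tool_pos(),bot.current_tcp_rot())
E
```

```text
pics
scene {'intrinsics': array([[392.9805,   0.    , 259.835 ],
       [  0.    , 392.9805, 195.7301],
       [  0.    ,   0.    ,   1.    ]]), 'view': array([[-0.6598, -0.7514, -0.012 ,  0.353 ],
       [-0.5629,  0.5048, -0.6544,  0.3821],
       [ 0.4978, -0.425 , -0.756 ,  0.9274],
       [ 0.    ,  0.    ,  0.    ,  1.    ]])}
side {'intrinsics': array([[372.9446,   0.    , 257.6315],
       [  0.    , 372.9446, 190.3528],
       [  0.    ,   0.    ,   1.    ]]), 'view': array([[-0.9849, -0.1727, -0.0159,  0.5382],
       [-0.1016,  0.649 , -0.754 ,  0.1711],
       [ 0.1405, -0.741 , -0.6567,  1.1487],
       [ 0.    ,  0.    ,  0.    ,  1.    ]])}
wrist {'intrinsics': array([[266.9615,   0.    , 246.1541],
       [  0.    , 266.9615, 192.856 ],
       [  0.    ,   0.    ,   1.    ]]), 'hand_eye': array([[ 0.0004, -0.9502, -0.3116,  0.0799],
       [ 1.    , -0.    ,  0.0012, -0.0004],
       [-0.0012, -0.3116,  0.9502, -0.1426],
       [ 0.    ,  0.    ,  0.    ,  1.    ]])}
0.15 [ 0.3024 -0.6031  0.2306] [[ 0.8939  0.4483 -0.0006]
 [ 0.4483 -0.8939  0.0011]
 [-0.0001 -0.0013 -1.    ]]
```

View pics/scene0.png

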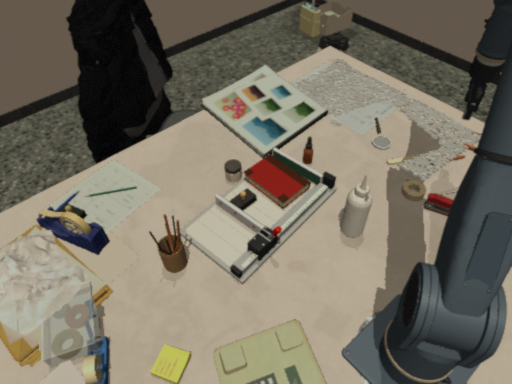

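View pics/side0.png

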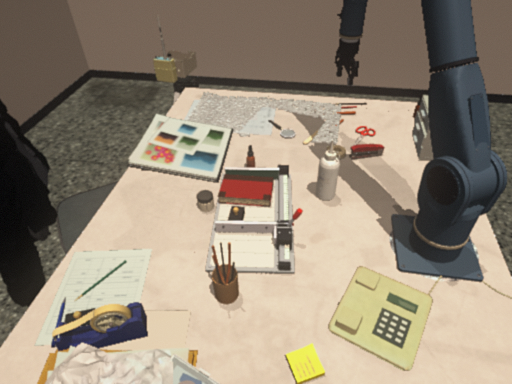

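View pics/wrist0.png

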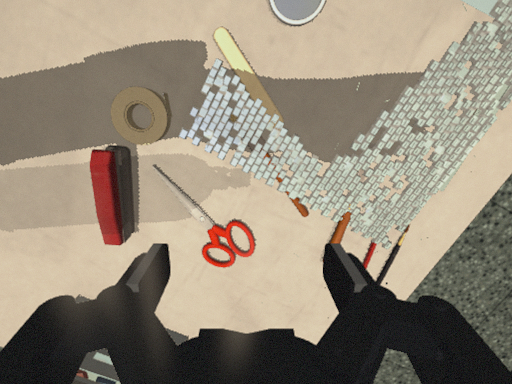

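```bash
python3 - <<'E'
import cv2
a=cv2.imread("pics/scene0.png")[130:290,170:370]; cv2.imwrite("pics/s0c.png",cv2.resize(a,(800,600)[:2] if 0 else (750,600),interpolation=cv2.INTER_CUBIC))
a=cv2.imread("pics/side0.png")[140:290,190:350]; cv2.imwrite("pics/d0c.png",cv2.resize(a,(640,600),interpolation=cv2.INTER_CUBIC))
E
```

```text
(no output)
```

View pics/s0c.png

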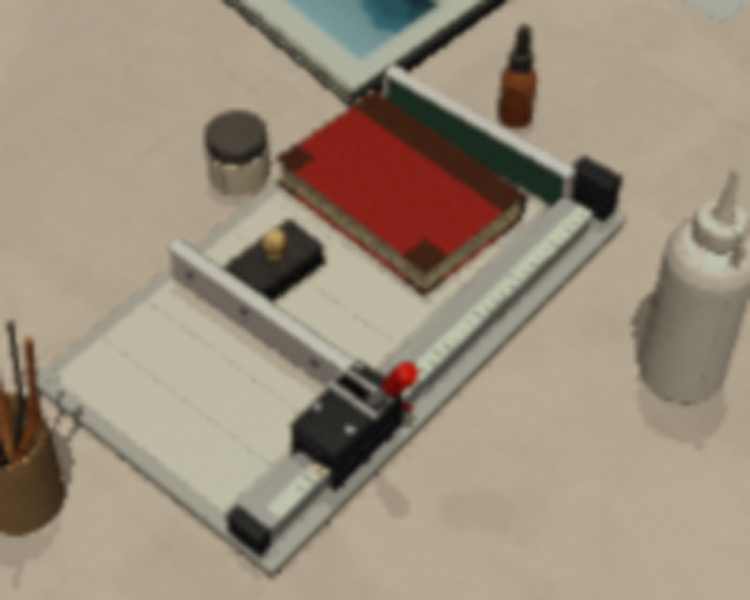

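View pics/d0c.png

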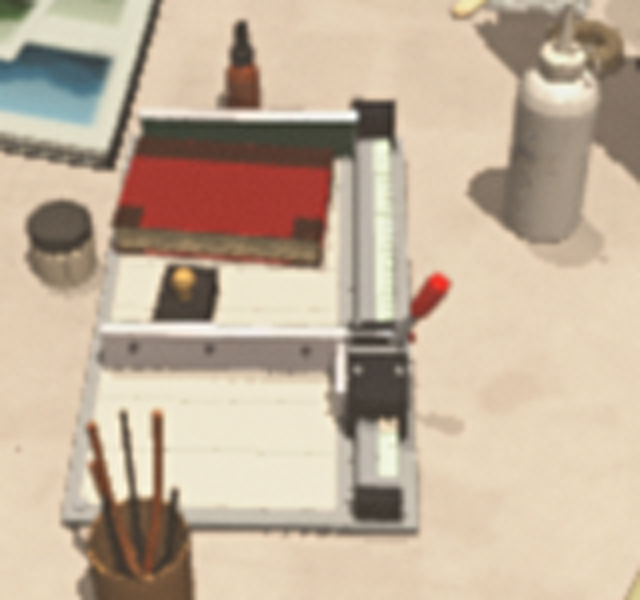

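```bash
cat > h.py <<'E'
import numpy as np, cv2
from scipy.optimize import least_squares
np.set_printoptions(precision=4,suppress=True)
CAL={}
def proj(K,V,P):
    P=np.atleast_2d(P); c=P@V[:3,:3].T+V[:3,3]; u=c@K.T
    return u[:,:2]/u[:,2:]
def plane(K,V,uv,z):
    d=np.linalg.inv(K)@np.array([uv[0],uv[1],1.]); R=V[:3,:3]; o=-R.T@V[:3,3]; d=R.T@d
    return o+d*(z-o[2])/d[2]
def cam(bot,n):
    c=bot.get_calibration(n)
    if n!="wrist": return c["intrinsics"],c["view"]
    T=np.eye(4);T[:3,:3]=bot.current_tcp_rot();T[:3,3]=bot.current_tool_pos()
    return c["intrinsics"],np.linalg.inv(T@c["hand_eye"])
def G2W(g,p):
    x,y,t=g[:3]; p=np.atleast_2d(p); c,s=np.cos(t),np.sin(t)
    return np.c_[x+c*p[:,0]-s*p[:,1], y+s*p[:,0]+c*p[:,1], p[:,2]]
E
python3 - <<'E'
from h import *
from rig import bot
S=cam(bot,"scene");D=cam(bot,"side")
s=lambda u,v:(170+u/3.75,130+v/3.75); d=lambda u,v:(190+u/4,140+v/4)
o=lambda: None
sc=[((-.13,.225,0),s(275,577)),((.13,.225,0),s(40,392)),((.115,-.19,.059),s(385,78))]
sd=[((-.13,.225,0),d(416,532)),((.13,.225,0),d(65,527)),((-.085,-.19,.059),d(358,124)),((.115,-.19,.059),d(140,120))]
# lever tip locked
def tip(j): return (-.1-.105*np.sin(np.deg2rad(26)),-.19+j+.025,.135)
def f(p):
    g=p[:3];j=p[3];r=[]
    for C,L,t in((S,sc,s(405,366)),(D,sd,d(440,283))):
        for P,uv in L: r.append(proj(*C,G2W(g,P))[0]-uv)
        r.append(proj(*C,G2W(g,tip(j)))[0]-t)
    return np.concatenate(r)
best=min((least_squares(f,[.6,.1,t,.26]) for t in np.arange(-3,3.1,.75)),key=lambda r:r.cost)
print(best.x,np.rad2deg(best.x[2]));print(best.fun.reshape(-1,2))
for n,C,uv,z in(("knobS",S,s(275,232),.063),("knobD",D,d(183,268),.063),("drop S",S,s(517,120),0),("dropD",D,d(243,105),0),("jarS",S,s(237,185),0),("jarD",D,d(62,275),0),("botS",S,s(685,385),0),("botD",D,d(545,225),0),("potS",S,s(15,515),0)):
    P=plane(*C,uv,z); g=best.x; R=np.array([[np.cos(g[2]),np.sin(g[2])],[-np.sin(g[2]),np.cos(g[2])]])
    print(n,P,R@(P[:2]-g[:2]))
E
```

```text
[ 0.5658 -0.0337  0.132   0.2631] 7.560940276464497
[[-0.297   1.0103]
 [-1.71   -1.2266]
 [-0.1279 -1.9633]
 [ 0.8289  1.7469]
 [ 0.7282  0.8447]
 [-0.8266 -0.1059]
 [-0.2104 -1.6624]
 [-0.5396 -1.375 ]
 [ 1.0991 -0.968 ]]
knobS [ 0.619  -0.0082  0.063 ] [0.0561 0.0183]
knobD [ 0.6189 -0.0108  0.063 ] [0.0557 0.0158]
drop S [ 0.6205 -0.2967  0.    ] [ 0.0196 -0.2679]
dropD [ 0.6285 -0.3113  0.    ] [ 0.0256 -0.2834]
jarS [ 0.7293 -0.0522  0.    ] [ 0.1596 -0.0399]
jarD [ 0.7382 -0.0499  0.    ] [ 0.1688 -0.0388]
botS [ 0.323 -0.18   0.   ] [-0.26   -0.1131]
botD [ 0.3298 -0.1796  0.    ] [-0.2531 -0.1135]
potS [0.5769 0.2815 0.    ] [0.0524 0.311 ]
```

```bash
cat >> h.py <<'E'
def Rg(t):  # tool y = gauge x, tool x = gauge y, z down
    c,s=np.cos(t),np.sin(t)
    return np.array([[-s,c,0],[c,s,0],[0,0,-1.]])
G0=[.5658,-.0337,.132]
E
python3 - <<'E'
from h import *
from rig import bot
R=Rg(G0[2])
for p in [(-.0,.0,.3),(-.136,.098,.115),(-.12,.098,.115),(-.1,.098,.115),(-.07,.098,.115),(-.1,.17,.046),(-.1,.17,.06),(-.1,.03,.046),(-.07,-.037,.115),(-.13,-.037,.115),(.056,.017,.042),(.015,-.12,.09)]:
    w=G2W(G0,p)[0]; q=bot.inverse_kinematics(w,R); print(p,w,q)
bot.reach(G2W(G0,(0,0.02,.30))[0],R)
C=cam(bot,"wrist"); im=bot.camera("wrist"); cv2.imwrite("pics/w1.png",im); np.savez("w1.npz",K=C[0],V=C[1])
print(bot.current_time_s(),bot.current_tool_pos(),bot.current_joint_pos())
E
python3 -c "
import cv2;a=cv2.imread('pics/w1.png');cv2.imwrite('pics/w1b.png',cv2.resize(a,(800,600),interpolation=cv2.INTER_CUBIC))"
```

```text
(-0.0, 0.0, 0.3) [ 0.5658 -0.0337  0.3   ] [ 0.3015  0.3846 -0.476   1.6098  0.1861  1.1925 -0.0817]
(-0.136, 0.098, 0.115) [0.4181 0.0455 0.115 ] [ 0.1155  0.4012 -0.4527  2.2132  0.3136  0.5868 -0.4373]
(-0.12, 0.098, 0.115) [0.4339 0.0477 0.115 ] [ 0.1036  0.4179 -0.4369  2.1766  0.3068  0.6047 -0.4228]
(-0.1, 0.098, 0.115) [0.4538 0.0503 0.115 ] [ 0.0923  0.4394 -0.4222  2.1301  0.3011  0.6282 -0.408 ]
(-0.07, 0.098, 0.115) [0.4835 0.0542 0.115 ] [ 0.0813  0.4727 -0.4092  2.0589  0.2977  0.6658 -0.392 ]
(-0.1, 0.17, 0.046) [0.4443 0.1217 0.046 ] [-0.1409  0.5594 -0.3287  2.1861  0.4027  0.4525 -0.6562]
(-0.1, 0.17, 0.06) [0.4443 0.1217 0.06  ] [-0.1048  0.5378 -0.3784  2.1738  0.4083  0.4968 -0.6652]
(-0.1, 0.03, 0.046) [ 0.4627 -0.0171  0.046 ] [ 0.1268  0.557  -0.2753  2.1815  0.342   0.4428 -0.2878]
(-0.07, -0.037, 0.115) [ 0.5013 -0.0796  0.115 ] [ 0.3169  0.4921 -0.3616  2.009   0.2672  0.6855 -0.0817]
(-0.13, -0.037, 0.115) [ 0.4418 -0.0875  0.115 ] [ 0.3514  0.4256 -0.3571  2.1462  0.255   0.6092 -0.0548]
(0.056, 0.017, 0.042) [ 0.6191 -0.0095  0.042 ] [ 0.165   0.7225 -0.3659  1.7773  0.3713  0.7103 -0.27  ]
(0.015, -0.12, 0.09) [ 0.5965 -0.1507  0.09  ] [ 0.3686  0.6481 -0.3162  1.755   0.2698  0.7812  0.0515]
2.5083 [ 0.5632 -0.0151  0.2998] [ 0.2771  0.3808 -0.4868  1.618   0.1887  1.1902 -0.1206]
```

View pics/w1b.png

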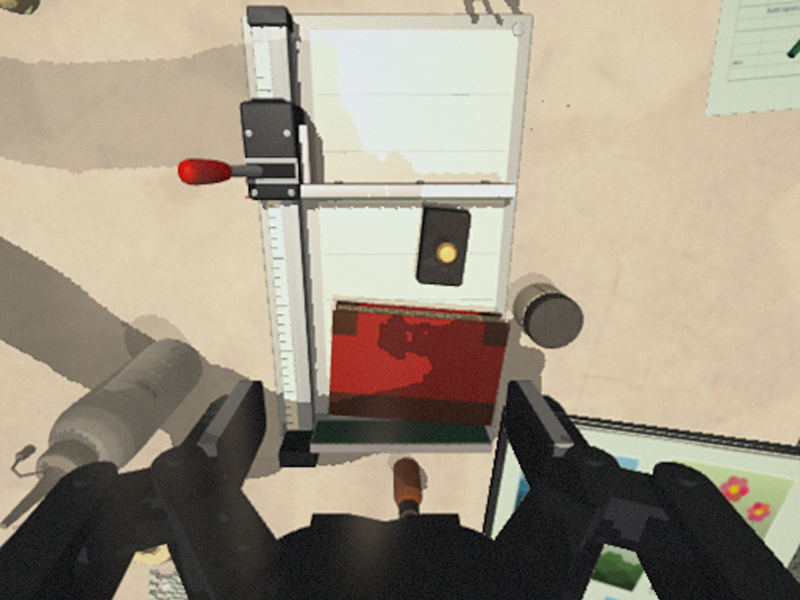

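```bash
cat > fit.py <<'E'
from h import *
from rig import bot
S=cam(bot,"scene");D=cam(bot,"side");w=np.load("w1.npz");W=(w["K"],w["V"])
s=lambda u,v:(170+u/3.75,130+v/3.75); d=lambda u,v:(190+u/4,140+v/4); k=lambda u,v:(u/1.5625,v/1.5625)
L=[(S,(-.13,.225,0),s(275,577)),(S,(.13,.225,0),s(40,392)),(S,(.115,-.19,.059),s(385,78)),
(D,(-.13,.225,0),d(416,532)),(D,(.13,.225,0),d(65,527)),(D,(-.085,-.19,.059),d(358,124)),(D,(.115,-.19,.059),d(140,120)),
(W,(.13,.225,.012),k(532,14)),(W,(.115,-.19,.059),k(492,441)),(W,(-.085,-.19,.059),k(311,446))]
J=[(W,(.115,-.19,.059),k(516,198)),(W,(-.077,-.107,.066),k(296,100)),(W,(-.123,-.107,.066),k(243,103)),(W,(-.100-.046,-.165,.135),k(186,171)),
(S,(-.146,-.165,.135),s(405,366)),(D,(-.146,-.165,.135),d(440,283))]
def f(p):
    return np.concatenate([proj(*C,G2W(p,P))[0]-uv for C,P,uv in L]+[proj(*C,G2W(p,np.add(P,(0,p[3],0))))[0]-uv for C,P,uv in J])
b=least_squares(f,[.566,-.034,.132,.263],loss="soft_l1")
print(b.x);print(f(b.x).reshape(-1,2))
g=b.x
def W2G(P):
    c,s_=np.cos(g[2]),np.sin(g[2]);dx=np.subtract(P[:2],g[:2]);return np.array([c*dx[0]+s_*dx[1],-s_*dx[0]+c*dx[1]])
for n,uv,z in(("knob",(447,252),.063),("blk TL",(424,207),.04),("blk TR",(470,210),.04),("blk BR",(464,285),.04),("blk BL",(417,282),.04),
 ("bookTL",(335,309),.048),("bookTR",(507,321),.048),("bookBR",(497,425),.048),("bookBL",(329,415),.048),("jar",(553,319),.055)):
    P=plane(*W,k(*uv),z);print(n,P,W2G(P))
np.save("g.npy",g)
E
python3 fit.py
```

```text
[ 0.5689 -0.0341  0.1348  0.2587]
[[-0.6519  0.189 ]
 [-2.1278 -1.745 ]
 [-0.8449 -2.5006]
 [-0.1122  0.4901]
 [-1.615  -0.2498]
 [-1.1901 -1.8517]
 [-1.4924 -1.4684]
 [ 1.2404  0.1586]
 [ 1.2551  1.4605]
 [-0.3029 -1.2459]
 [ 0.196   1.1238]
 [-1.521  -1.5906]
 [-3.5747 -3.3229]
 [-2.8823  1.9368]
 [ 1.3523 -0.1436]
 [ 0.0547 -2.3014]]
knob [ 0.6197 -0.0046  0.063 ] [0.0543 0.0224]
blk TL [0.5946 0.0309 0.04  ] [0.0342 0.0609]
blk TR [0.6383 0.0338 0.04  ] [0.0779 0.0579]
blk BR [ 0.6466 -0.0396  0.04  ] [ 0.0762 -0.0159]
blk BL [ 0.5994 -0.0427  0.04  ] [ 0.0291 -0.0125]
bookTL [ 0.5213 -0.0789  0.048 ] [-0.0532 -0.038 ]
bookTR [ 0.695  -0.0692  0.048 ] [ 0.1202 -0.0517]
bookBR [ 0.7111 -0.1908  0.048 ] [ 0.1199 -0.1744]
bookBL [ 0.5262 -0.2021  0.048 ] [-0.0649 -0.1607]
jar [ 0.7372 -0.0588  0.055 ] [ 0.1635 -0.0471]
```

```bash
cat > a1.py <<'E'
from h import *
from rig import bot
g=np.load("g.npy");R=Rg(g[2]);T=lambda *p:G2W(g,p)[0]
y=-.19+g[3]+.025
bot.gripper_to(.062); print(bot.current_gripper_width())
bot.reach(T(-.139,y,.20),R)
print(bot.servo_line(T(-.139,y,.102),speed=.12,force_limit=8))
f0=bot.current_wrist_force()
im=bot.camera("side");cv2.imwrite("pics/d2.png",cv2.resize(im[120:300,170:410],(800,600)))
print(bot.servo_line(T(-.085,y,.102),speed=.06,force_limit=30),bot.current_tool_pos(),bot.current_wrist_force()-f0,bot.current_time_s())
E
python3 a1.py
```

```text
0.06202560067780146
False
False [0.4719 0.0474 0.1019] [-1.5205 -0.1559 -2.0441] 5.7083
```

View pics/d2.png

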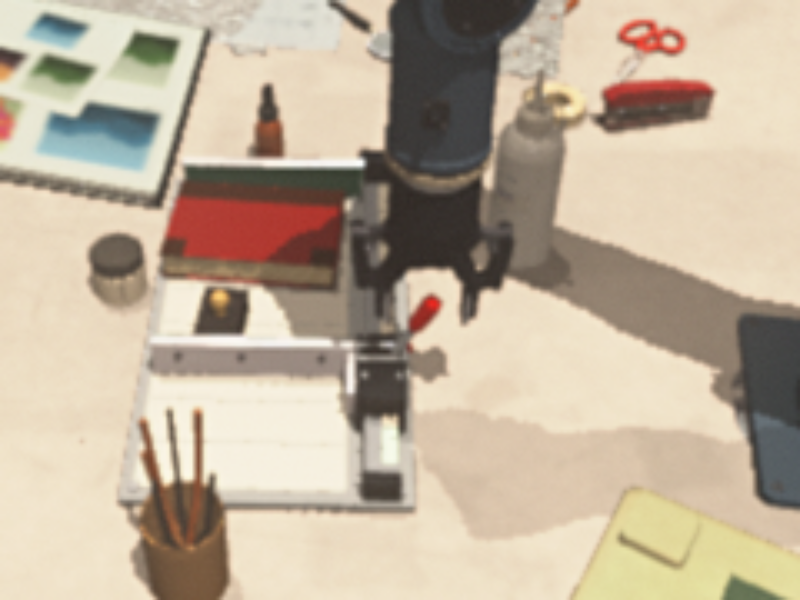

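```bash
python3 - <<'E'
from h import *
from rig import bot
g=np.load("g.npy");R=Rg(g[2]);T=lambda *p:G2W(g,p)[0]
y=-.19+g[3]+.025
print(bot.servo_line(T(-.064,y,.102),speed=.06,force_limit=30),bot.current_tool_pos(),bot.current_wrist_force(),bot.current_time_s())
print(bot.servo_line(T(-.064,y,.19),speed=.2,force_limit=15),bot.current_wrist_force())
bot.gripper_to(.05)
bot.reach(T(.0543,.0224,.13),R)
im=bot.camera("side");cv2.imwrite("pics/d3.png",cv2.resize(im[120:300,170:410],(800,600)))
C=cam(bot,"wrist");im=bot.camera("wrist");cv2.imwrite("pics/w3.png",cv2.resize(im,(800,600)));np.savez("w3.npz",K=C[0],V=C[1])
print(bot.current_time_s())
E
```

```text
False [0.4932 0.0502 0.1019] [ 0.3277  0.3103 -0.1551] 6.2083
False [ 1.16   -1.2516  0.3311]
7.825
```

View pics/d3.png

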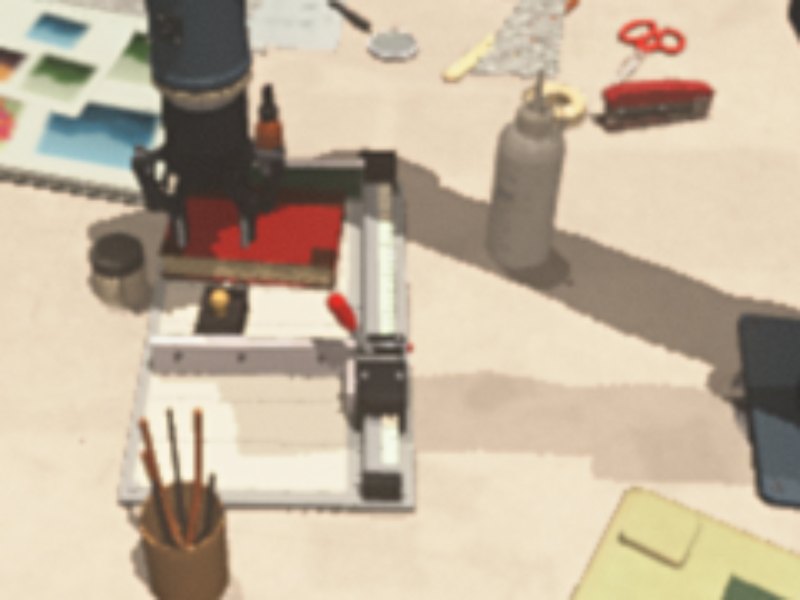

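View pics/w3.png

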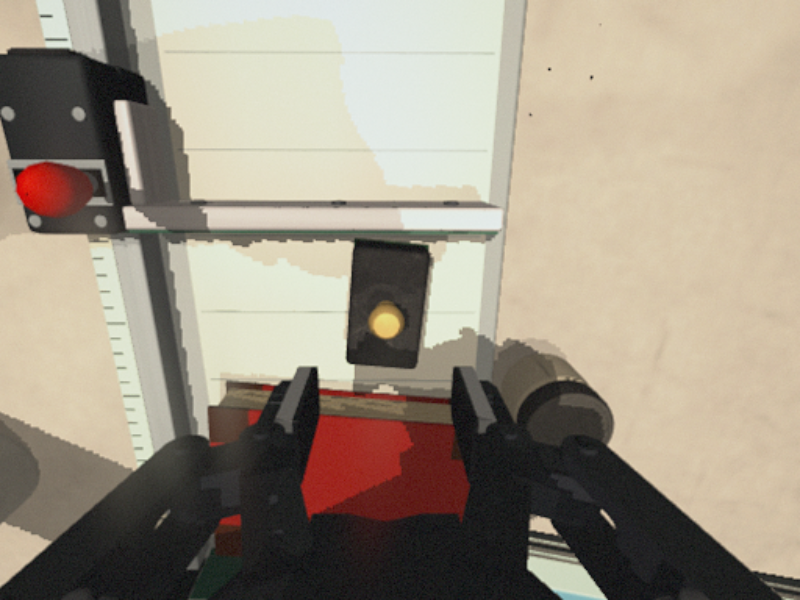

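```bash
python3 - <<'E'
from h import *
w=np.load("w3.npz");g=np.load("g.npy")
def W2G(P):
    c,s_=np.cos(g[2]),np.sin(g[2]);dx=np.subtract(P[:2],g[:2]);return np.array([c*dx[0]+s_*dx[1],-s_*dx[0]+c*dx[1]])
for n,uv,z in (("knob",(386,323),.063),("TL",(357,241),.04),("TR",(430,246),.04),("BR",(417,367),.04),("BL",(347,361),.04),("jawR",(500,232),.059),("tip",(42,188),.135)):
    P=plane(w["K"],w["V"],np.array(uv)*.64,z);print(n,P,W2G(P))
E
```

```text
knob [ 0.6199 -0.0046  0.063 ] [0.0545 0.0225]
TL [0.5983 0.0331 0.04  ] [0.0382 0.0627]
TR [0.6393 0.0359 0.04  ] [0.0792 0.0599]
BR [ 0.6441 -0.0397  0.04  ] [ 0.0738 -0.0156]
BL [ 0.6008 -0.0414  0.04  ] [ 0.0306 -0.0115]
jawR [0.671  0.0511 0.059 ] [0.1126 0.0707]
tip [0.501  0.0538 0.135 ] [-0.0555  0.0962]
```

```bash
python3 - <<'E'
from h import *
from rig import bot
g=np.load("g.npy");R=Rg(g[2]);T=lambda *p:G2W(g,p)[0]
print(bot.servo_line(T(.0545,.0225,.044),speed=.08,force_limit=8),bot.current_tool_pos())
bot.gripper_to(.0); print(bot.current_gripper_width(),bot.current_wrist_force())
print(bot.servo_line(T(.0545,.0225,.13),speed=.1),bot.current_gripper_width(),bot.current_wrist_force())
bot.reach(T(.03,-.05,.16),R)
C=cam(bot,"wrist");im=bot.camera("wrist");cv2.imwrite("pics/w4.png",cv2.resize(im,(800,600)));np.savez("w4.npz",K=C[0],V=C[1])
im=bot.camera("side");cv2.imwrite("pics/d4.png",cv2.resize(im[120:300,170:410],(800,600)))
im=bot.camera("scene");cv2.imwrite("pics/s4.png",cv2.resize(im[130:290,170:370],(750,600)))
print(bot.current_time_s())
E
```

```text
False [ 0.6203 -0.0045  0.0445]
0.016118474339455777 [-1.5901  0.4512  4.505 ]
False 0.015919468760882058 [-0.2271 -0.6148 -6.9855]
11.05
```

View pics/w4.png

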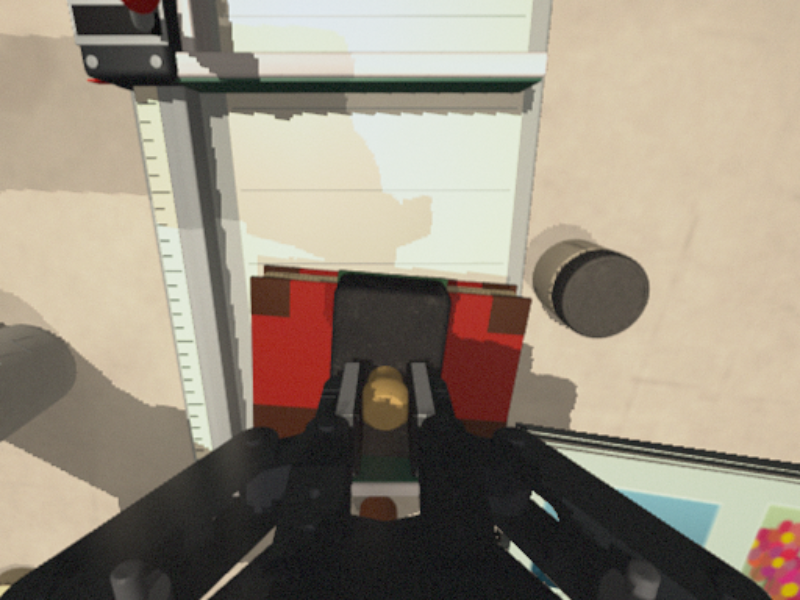

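View pics/s4.png

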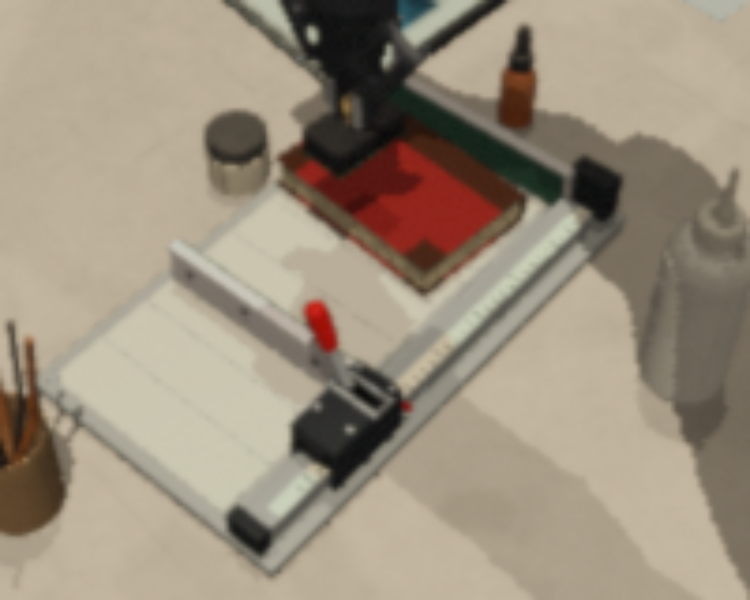

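View pics/d4.png

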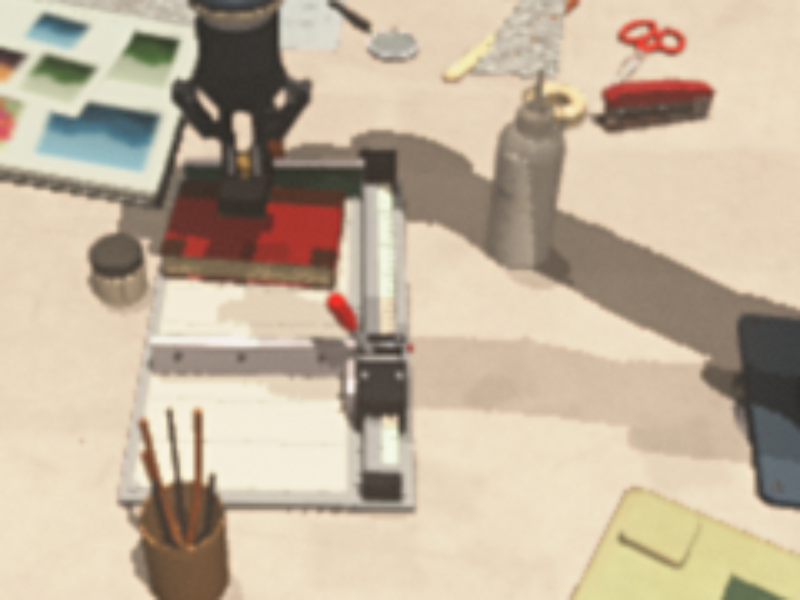

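```bash
python3 - <<'E'
from h import *
w=np.load("w4.npz");g=np.load("g.npy")
def W2G(P):
    c,s_=np.cos(g[2]),np.sin(g[2]);dx=np.subtract(P[:2],g[:2]);return np.array([c*dx[0]+s_*dx[1],-s_*dx[0]+c*dx[1]])
r={}
for n,uv,z in (("TL",(251,278),.048),("TR",(531,298),.048),("jawR",(546,78),.059),("jawL",(180,79),.059),("fix",(350,484),.059)):
    P=plane(w["K"],w["V"],np.array(uv)*.64,z);r[n]=W2G(P);print(n,P,r[n])
d=r["TR"]-r["TL"];print(np.linalg.norm(d),np.rad2deg(np.arctan2(d[1],d[0])))
u=d/np.linalg.norm(d);n=np.array([u[1],-u[0]]);print((r["TL"]+r["TR"])/2+.064*n)
E
```

```text
TL [ 0.5197 -0.0809  0.048 ] [-0.0551 -0.0397]
TR [ 0.6978 -0.0706  0.048 ] [ 0.1228 -0.0534]
jawR [0.6721 0.0512 0.059 ] [0.1137 0.0707]
jawL [0.4827 0.0256 0.059 ] [-0.0774  0.0708]
fix [ 0.5982 -0.2217  0.059 ] [ 0.0039 -0.1898]
0.17845810853635444 -4.416456458936914
[ 0.0289 -0.1104]
```

```bash
python3 - <<'E'
from h import *
from rig import bot
g=np.load("g.npy");R=Rg(g[2]);T=lambda *p:G2W(g,p)[0]
bot.servo_line(T(.029,-.109,.10),speed=.12)
bot.servo_line(T(.029,-.109,.083),speed=.05)
print(bot.servo_line(T(.029,-.109,.070),speed=.012,force_limit=3),bot.current_tool_pos(),bot.current_wrist_force(),bot.current_time_s())
E
```

```text
True [ 0.6125 -0.1384  0.0787] [0.2572 0.545  6.3746] 12.9417
```

```bash
python3 - <<'E'
from h import *
from rig import bot
g=np.load("g.npy");R=Rg(g[2]);T=lambda *p:G2W(g,p)[0]
p=bot.current_tool_pos(); print(bot.current_wrist_force())
bot.gripper_to(.05); print(bot.current_wrist_force())
print(bot.servo_line(p+[0,0,.06],speed=.1))
bot.reach(T(.0,.06,.22),R)
C=cam(bot,"wrist");im=bot.camera("wrist");cv2.imwrite("pics/w5.png",cv2.resize(im,(800,600)));np.savez("w5.npz",K=C[0],V=C[1])
im=bot.camera("side");cv2.imwrite("pics/d5.png",cv2.resize(im[120:300,170:410],(800,600)))
print(bot.current_time_s())
E
```

```text
[0.2572 0.545  6.3746]
[0.4441 0.4894 1.3339]
False
15.0167
```

View pics/w5.png

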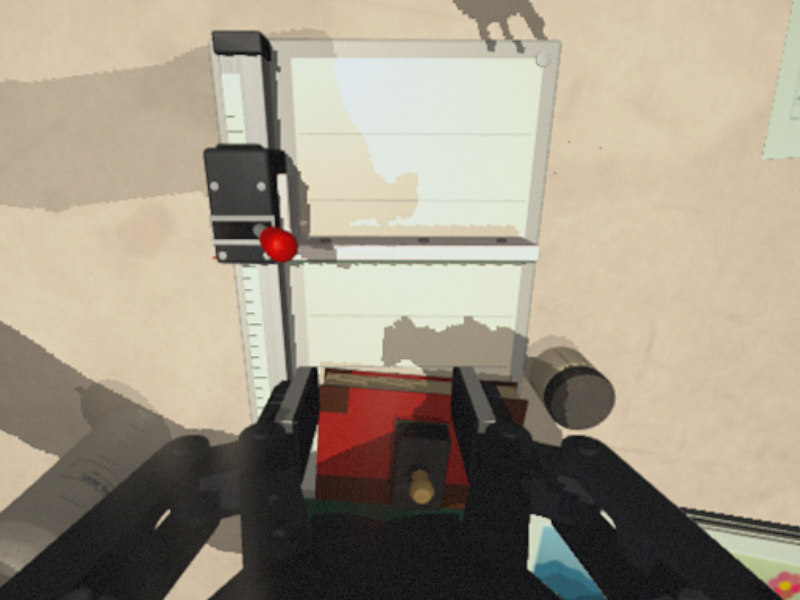

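View pics/d5.png

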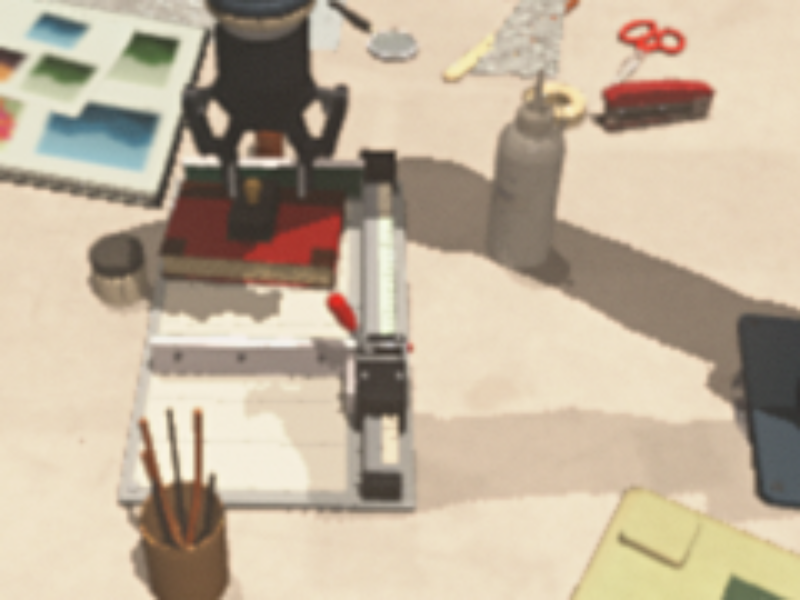

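```bash
python3 - <<'E'
from h import *
from rig import bot
w=np.load("w5.npz");g=np.load("g.npy");W=(w["K"],w["V"]);D=cam(bot,"side")
def W2G(P):
    c,s_=np.cos(g[2]),np.sin(g[2]);dx=np.subtract(P[:2],g[:2]);return np.array([c*dx[0]+s_*dx[1],-s_*dx[0]+c*dx[1]])
k=lambda u,v:np.array((u,v))*.64
d=lambda u,v:(170+u*.3,120+v*.3)
for n,C,uv,z in (("knob",W,k(421,482),.097),("blkTL",W,k(397,420),.074),("blkTR",W,k(449,424),.074),("bookTL",W,k(320,385),.048),("bookTR",W,k(527,400),.048),("jawR",W,k(538,261),.059),("carL",W,k(207,149),.066),("carR",W,k(270,147),.066),
 ("knobD",D,d(253,182),.097),("bookTLd",D,d(337,264),.048),("bookTRd",D,d(162,258),.048),("blkD",D,d(272,236),.048),("blkD",D,d(230,234),.048)):
    print(n,W2G(plane(*C,uv,z)))
E
```

```text
knob [ 0.0281 -0.0966]
blkTL [ 0.0096 -0.056 ]
blkTR [ 0.0515 -0.0597]
bookTL [-0.0552 -0.0391]
bookTR [ 0.1221 -0.0537]
jawR [0.1134 0.0708]
carL [-0.1187  0.1487]
carR [-0.0766  0.1499]
knobD [ 0.0265 -0.1087]
bookTLd [-0.0606 -0.0397]
bookTRd [ 0.1168 -0.0449]
blkD [ 0.0069 -0.0811]
blkD [ 0.0506 -0.0833]
```

```bash
python3 - <<'E'
from h import *
from rig import bot
import cv2
im=cv2.imread("pics/w5.png")[340:520,300:540];cv2.imwrite("pics/w5c.png",cv2.resize(im,(800,600),interpolation=cv2.INTER_CUBIC))
w=np.load("w5.npz");g=np.load("g.npy");W=(w["K"],w["V"])
for y in(-.096,-.109):
  for P in((.029,y,.097),(.029,y,.074),(.029-.022,y+.038,.048),(.029-.022,y+.038,.074),(.029+.022,y+.038,.048)):
    q=proj(*W,G2W(g,P))[0]/.64; print(y,P,q,(q-[300,340])/.3)
E
```

```text
-0.096 (0.029, -0.096, 0.097) [422.1971 481.337 ] [407.3236 471.1235]
-0.096 (0.029, -0.096, 0.074) [419.8334 461.3495] [399.4448 404.4985]
-0.096 (0.007000000000000003, -0.058, 0.048) [393.0868 404.4351] [310.2892 214.7835]
-0.096 (0.007000000000000003, -0.058, 0.074) [393.711  422.1726] [312.37   273.9086]
-0.096 (0.051000000000000004, -0.058, 0.048) [444.0593 404.4225] [480.1976 214.7416]
-0.109 (0.029, -0.109, 0.097) [421.7362 494.7317] [405.7874 515.7724]
-0.109 (0.029, -0.109, 0.074) [419.4287 474.1439] [398.0956 447.1462]
-0.109 (0.007000000000000003, -0.07100000000000001, 0.048) [392.9958 417.4187] [309.9861 258.0623]
-0.109 (0.007000000000000003, -0.07100000000000001, 0.074) [393.606  435.8872] [312.0199 319.624 ]
-0.109 (0.051000000000000004, -0.07100000000000001, 0.048) [443.3972 417.4064] [477.9908 258.0212]
```

View pics/w5c.png

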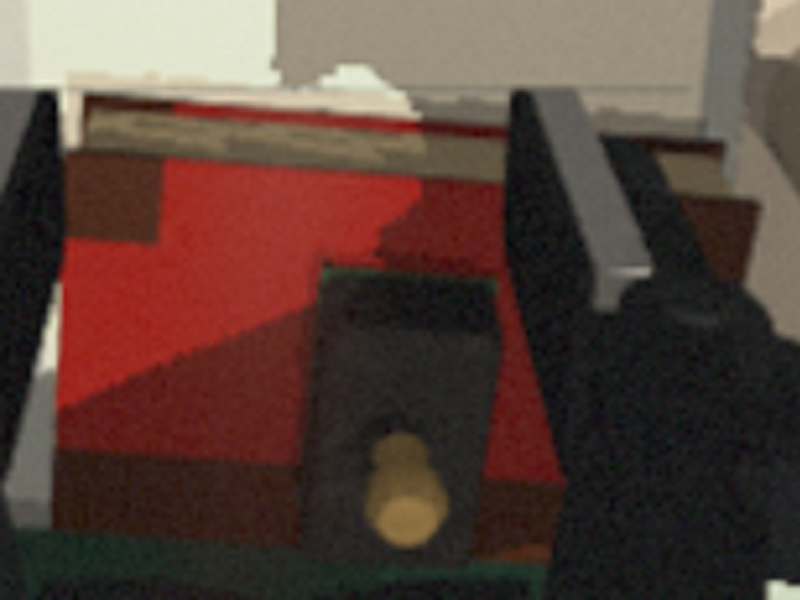

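```bash
python3 - <<'E'
from h import *
from rig import bot
g=np.load("g.npy");R=Rg(g[2]);T=lambda *p:G2W(g,p)[0]
bot.gripper_to(0.0)
bot.reach(T(-.1,.181,.16),R)
print(bot.servo_line(T(-.1,.181,.047),speed=.12,force_limit=10),bot.current_tool_pos())
f0=bot.current_wrist_force()
print(bot.servo_line(T(-.1,.10,.047),speed=.05,force_limit=15),bot.current_wrist_force()-f0)
im=bot.camera("side");cv2.imwrite("pics/d6.png",cv2.resize(im[120:300,170:410],(800,600)))
print(bot.current_tool_pos(),bot.current_time_s())
E
```

```text
False [0.4459 0.1318 0.0474]
False [ 0.2012 -0.0136 -2.4154]
[0.4564 0.0513 0.0469] 19.1667
```

View pics/d6.png

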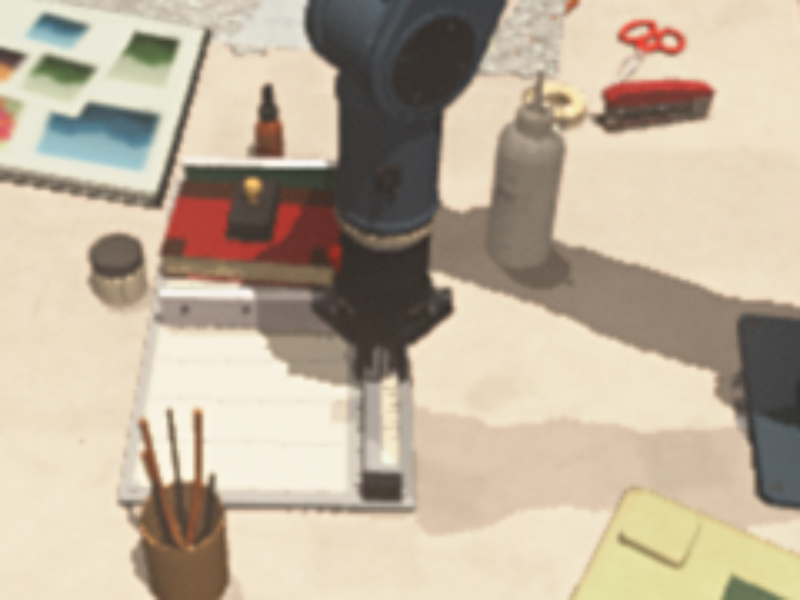

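```bash
python3 - <<'E'
from h import *
from rig import bot
g=np.load("g.npy");R=Rg(g[2]);T=lambda *p:G2W(g,p)[0]
c,s=np.cos(g[2]),np.sin(g[2])
def gy(): 
    p=bot.current_tool_pos();return -s*(p[0]-g[0])+c*(p[1]-g[1])
def fy():
    f=bot.current_wrist_force();return -s*f[0]+c*f[1],f[2]
print(bot.servo_line(T(-.1,.062,.047),speed=.04,force_limit=15),gy(),fy())
for y in (.056,.050,.046,.043,.040,.038,.0365,.035):
    r=bot.servo_line(T(-.1,y,.047),speed=.012,force_limit=12); print(y,r,round(gy(),4),fy())
    if r: break
im=bot.camera("side");cv2.imwrite("pics/d7.png",cv2.resize(im[120:300,170:410],(800,600)))
print(bot.current_time_s())
E
```

```text
False 0.061634461327214805 (np.float64(0.4036142405572694), np.float64(0.5356138566290621))
0.056 False 0.0559 (np.float64(1.1373069321247968), np.float64(1.87626366447815))
0.05 False 0.0512 (np.float64(7.463883117663597), np.float64(2.5567368559487424))
0.046 False 0.0472 (np.float64(7.337971434067626), np.float64(3.750346422923237))
0.043 False 0.0441 (np.float64(7.640027139343466), np.float64(2.29826583726013))
0.04 False 0.0412 (np.float64(7.339648773477978), np.float64(2.8055435976978504))
0.038 False 0.0392 (np.float64(8.227949344673902), np.float64(2.506756747800321))
0.0365 False 0.038 (np.float64(9.800641783937497), np.float64(3.244365131762735))
0.035 False 0.037 (np.float64(10.07273776408544), np.float64(4.408094259692939))
23.7667
```

View pics/d7.png

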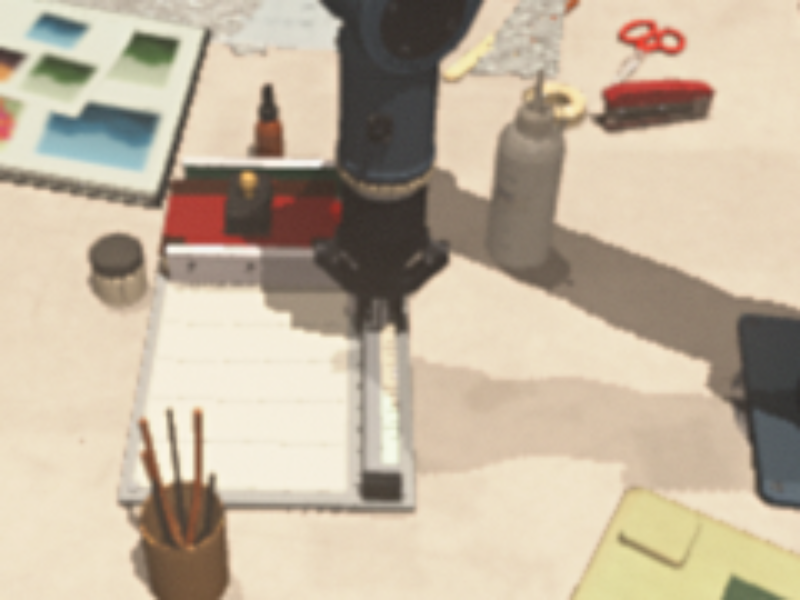

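```bash
cat > push.py <<'E'
from h import *
from rig import bot
import sys
g=np.load("g.npy");R=Rg(g[2]);T=lambda *p:G2W(g,p)[0]
c,s=np.cos(g[2]),np.sin(g[2])
def gy(): 
    p=bot.current_tool_pos();return -s*(p[0]-g[0])+c*(p[1]-g[1])
def fy():
    f=bot.current_wrist_force();return -s*f[0]+c*f[1],f[2]
y=float(sys.argv[1]); lim=float(sys.argv[2]); end=float(sys.argv[3])
while y>end:
    y-=.001
    r=bot.servo_line(T(-.1,y,.047),speed=.01,force_limit=8); F=fy(); print(round(y,4),r,round(gy(),4),np.round(F,1))
    if r or F[0]>lim: break
im=bot.camera("side");cv2.imwrite("pics/d8.png",cv2.resize(im[120:300,170:410],(800,600)))
im=bot.camera("wrist");cv2.imwrite("pics/w8.png",cv2.resize(im,(800,600)))
im=bot.camera("scene");cv2.imwrite("pics/s8.png",cv2.resize(im[130:290,170:370],(750,600)))
print(bot.current_time_s())
E
python3 push.py .035 14 .028
```

```text
0.034 False 0.0361 [11.3  3.8]
0.033 False 0.0351 [12.1  3.4]
0.032 False 0.0341 [10.7  4.3]
0.031 False 0.0332 [10.7  4.1]
0.03 False 0.0328 [14.6  4.4]
25.1667
```

```bash
ls pics
```

```text
d0c.png
d2.png
d3.png
d4.png
d5.png
d6.png
d7.png
d8.png
s0c.png
s4.png
s8.png
scene0.png
side0.png
w1.png
w1b.png
w3.png
w4.png
w5.png
w5c.png
w8.png
wrist0.png
```

View pics/s8.png

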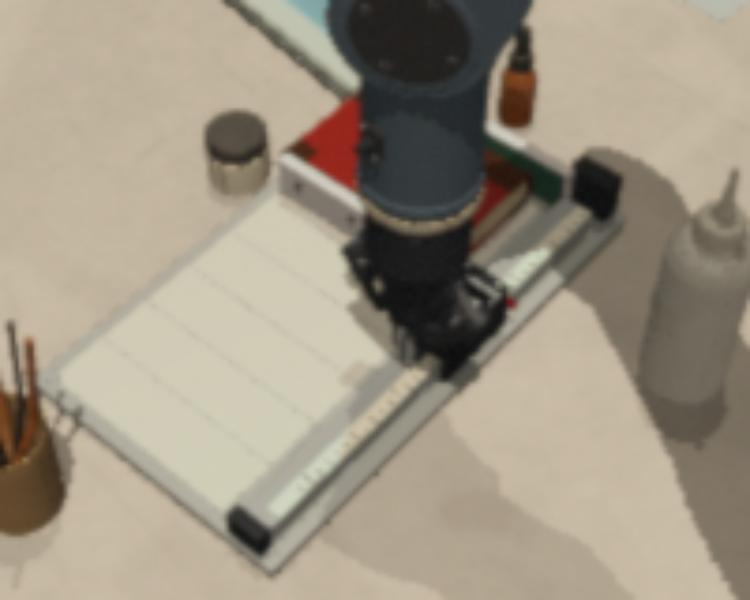

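View pics/d8.png

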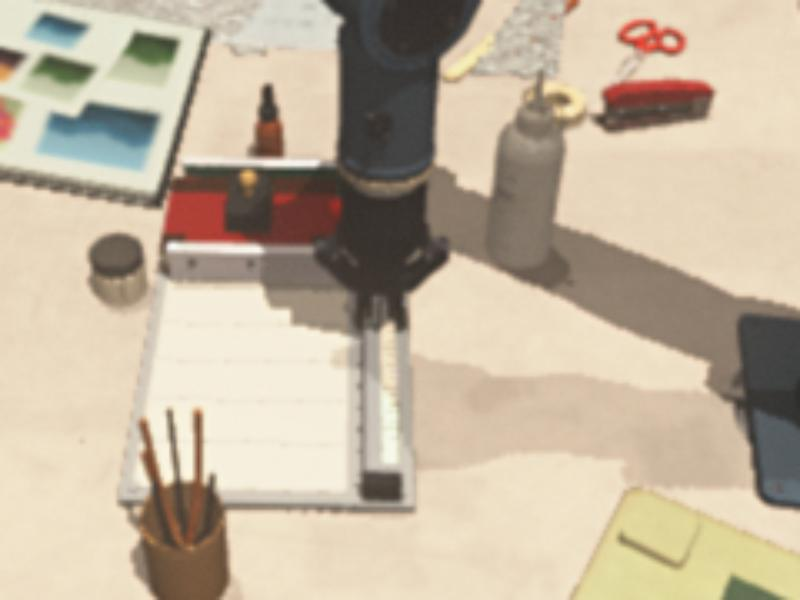

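```bash
python3 push.py .030 20 .026
```

```text
0.029 False 0.0328 [18.   3.2]
0.028 False 0.0328 [21.3  4.9]
25.8167
```

```bash
python3 - <<'E'
from h import *
from rig import bot
g=np.load("g.npy");R=Rg(g[2]);T=lambda *p:G2W(g,p)[0]
bot.servo_line(T(-.1,.055,.047),speed=.05)
bot.servo_line(T(-.1,.055,.16),speed=.2)
bot.gripper_to(.062)
bot.reach(T(-.0,.0,.27),R)
C=cam(bot,"wrist");im=bot.camera("wrist");cv2.imwrite("pics/w9.png",cv2.resize(im,(800,600)));np.savez("w9.npz",K=C[0],V=C[1])
im=bot.camera("side");cv2.imwrite("pics/d9.png",cv2.resize(im[120:300,170:410],(800,600)))
print(bot.current_time_s())
E
```

```text
28.6083
```

View pics/w9.png

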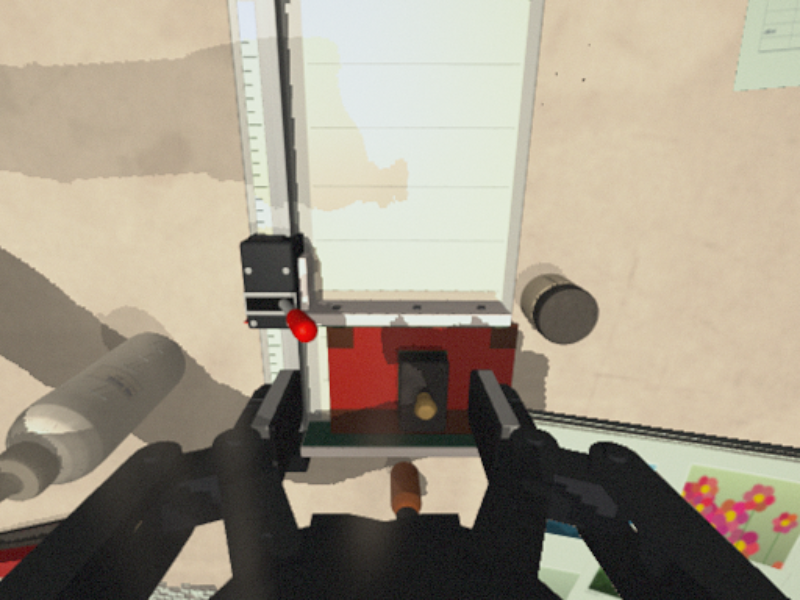

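View pics/d9.png

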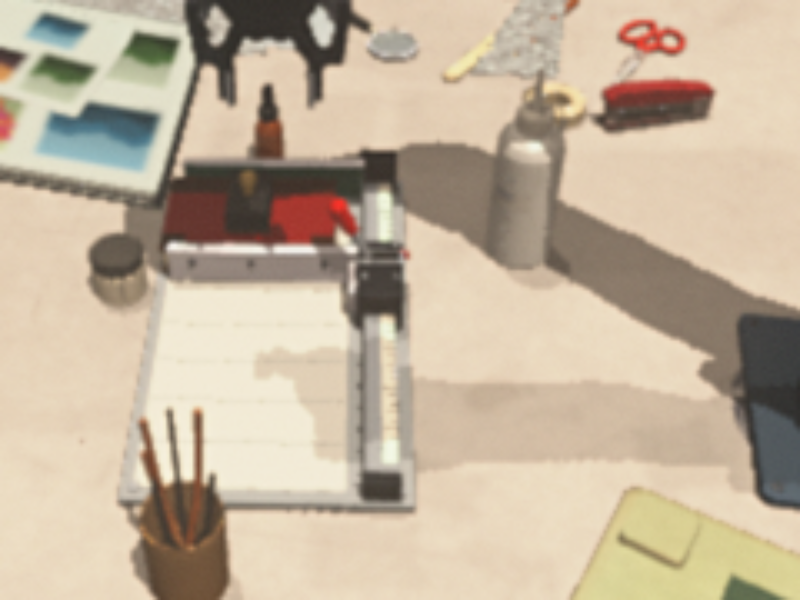

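```bash
python3 - <<'E'
from h import *
import cv2
im=cv2.imread("pics/w9.png")[280:470,230:550];cv2.imwrite("pics/w9c.png",cv2.resize(im,(800,475),interpolation=cv2.INTER_CUBIC))
w=np.load("w9.npz");g=np.load("g.npy");W=(w["K"],w["V"])
def W2G(P):
    c,s_=np.cos(g[2]),np.sin(g[2]);dx=np.subtract(P[:2],g[:2]);return np.array([c*dx[0]+s_*dx[1],-s_*dx[0]+c*dx[1]])
k=lambda u,v:np.array((u,v))*.64
for n,uv,z in (("jawR",(511,324),.059),("jawL",(330,325),.059),("fixL",(303,447),.059),("fixR",(470,446),.059),("knob",(426,410),.097),("blkTL",(400,351),.048),("blkTR",(446,351),.048),("bookR",(518,324),.048),("bookL",(329,330),.048),("tip",(308,333),.135),("carL",(242,240),.066)):
    print(n,W2G(plane(*W,k(*uv),z)))
E
```

```text
jawR [ 0.1136 -0.057 ]
jawL [-0.0506 -0.058 ]
fixL [-0.0831 -0.1898]
fixR [ 0.0849 -0.1884]
knob [ 0.035  -0.1223]
blkTL [ 0.0137 -0.089 ]
blkTR [ 0.0577 -0.0889]
bookR [ 0.1237 -0.0612]
bookL [-0.0533 -0.0674]
tip [-0.0559 -0.0343]
carL [-0.1198  0.0206]
```

View pics/w9c.png

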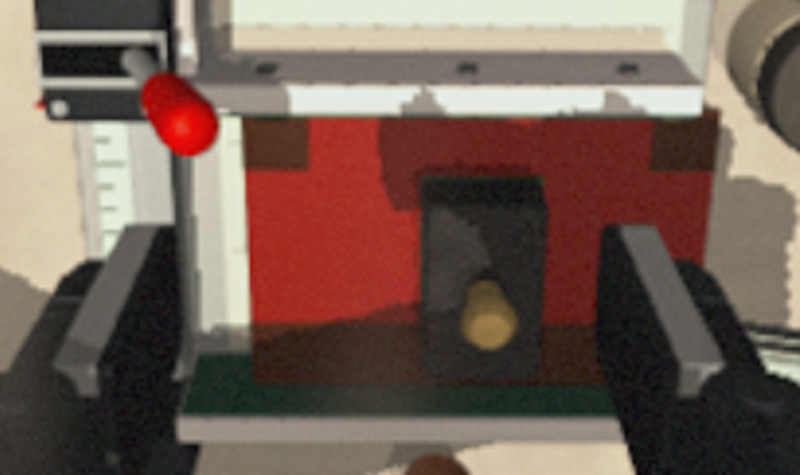

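```bash
python3 - <<'E'
from h import *
from rig import bot
g=np.load("g.npy");R=Rg(g[2]);T=lambda *p:G2W(g,p)[0]
y=-.036
bot.reach(T(-.062,y,.19),R)
print(bot.servo_line(T(-.062,y,.102),speed=.12,force_limit=8))
for x in(-.09,-.115,-.138):
    print(bot.servo_line(T(x,y,.102),speed=.06,force_limit=30),bot.current_wrist_force())
print(bot.servo_line(T(-.138,y,.19),speed=.2,force_limit=15))
bot.reach(T(0,.0,.27),R)
C=cam(bot,"wrist");im=bot.camera("wrist");cv2.imwrite("pics/w10.png",cv2.resize(im,(800,600)));np.savez("w10.npz",K=C[0],V=C[1])
im=bot.camera("side");cv2.imwrite("pics/d10.png",cv2.resize(im[120:300,170:410],(800,600)))
im=bot.camera("scene");cv2.imwrite("pics/s10.png",cv2.resize(im[130:290,170:370],(750,600)))
print(bot.current_time_s())
E
```

```text
False
False [6.8056 0.1228 3.734 ]
False [ 1.442   0.7155 -0.5259]
False [ 0.7416  0.5354 -0.1558]
False
33.15
```

View pics/w10.png

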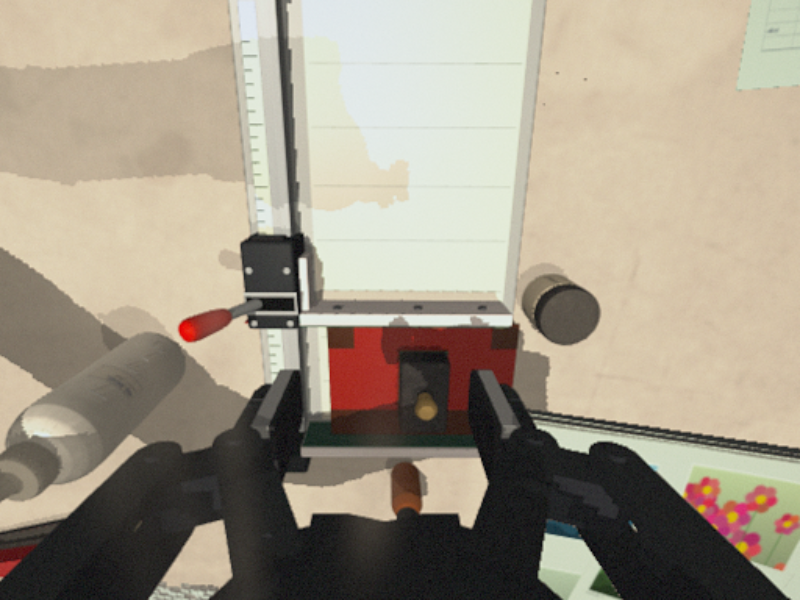

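View pics/d10.png

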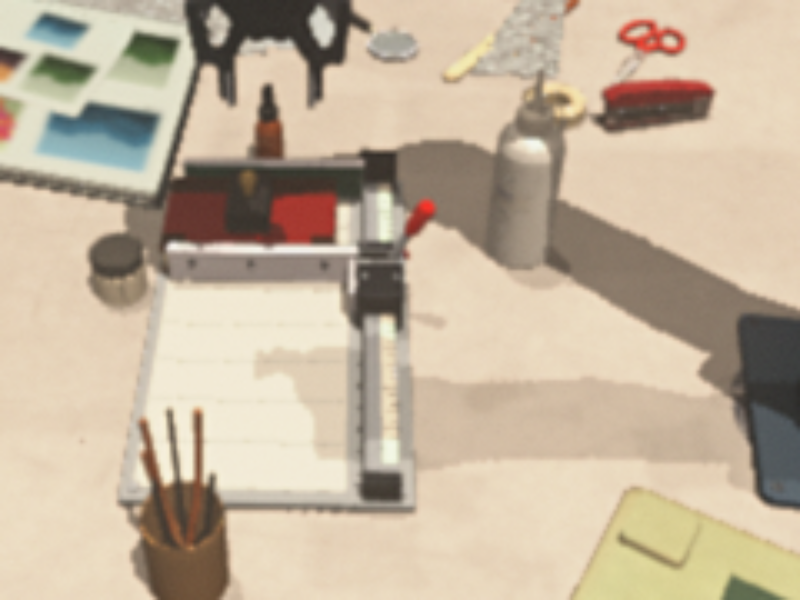

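View pics/s10.png

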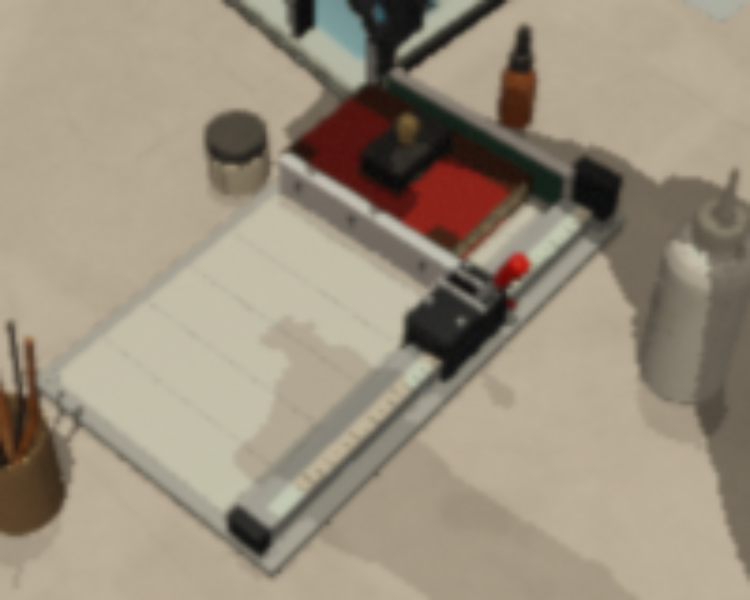

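```bash
python3 - <<'E'
from h import *
w=np.load("w10.npz");g=np.load("g.npy");W=(w["K"],w["V"])
def W2G(P):
    c,s_=np.cos(g[2]),np.sin(g[2]);dx=np.subtract(P[:2],g[:2]);return np.array([c*dx[0]+s_*dx[1],-s_*dx[0]+c*dx[1]])
k=lambda u,v:np.array((u,v))*.64
for n,uv,z in (("tip",(184,329),.135),("bookBL",(332,434),.048),("bookBR",(470,433),.048),("fixL",(303,447),.059)):
    print(n,W2G(plane(*W,k(*uv),z)))
import cv2
im=cv2.imread("pics/w10.png")[300:470,290:490];cv2.imwrite("pics/w10c.png",cv2.resize(im,(700,595),interpolation=cv2.INTER_CUBIC))
E
```

```text
tip [-0.1444 -0.0314]
bookBL [-0.0554 -0.1821]
bookBR [ 0.0856 -0.1805]
fixL [-0.0835 -0.1895]
```

View pics/w10c.png

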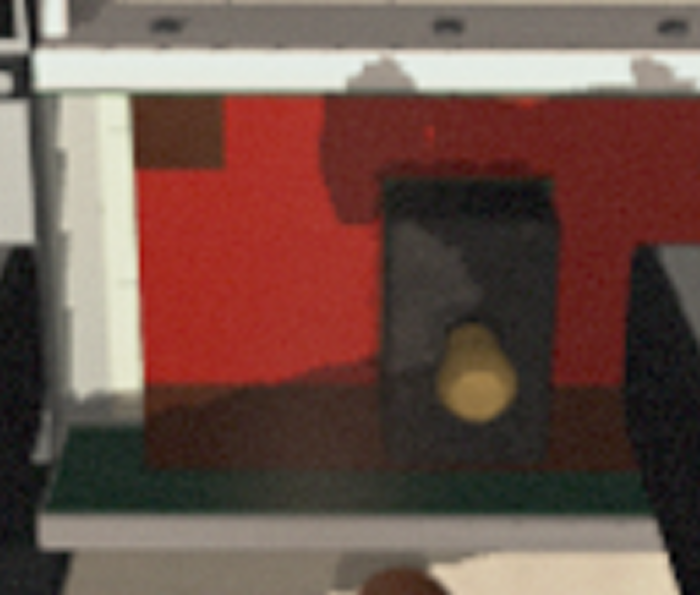

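```bash
python3 - <<'E'
from h import *
from rig import bot
g=np.load("g.npy");R=Rg(g[2]);T=lambda *p:G2W(g,p)[0]
bot.reach(T(.02,-.20,.24),R)
for i,y in enumerate((-.20,-.265)):
    if i: bot.servo_line(T(.02,y,.20),speed=.12)
    C=cam(bot,"wrist");im=bot.camera("wrist");cv2.imwrite(f"pics/w11_{i}.png",cv2.resize(im,(800,600),interpolation=cv2.INTER_CUBIC));np.savez(f"w11_{i}.npz",K=C[0],V=C[1])
print(bot.current_time_s())
E
```

```text
34.8583
```

View pics/w11_0.png

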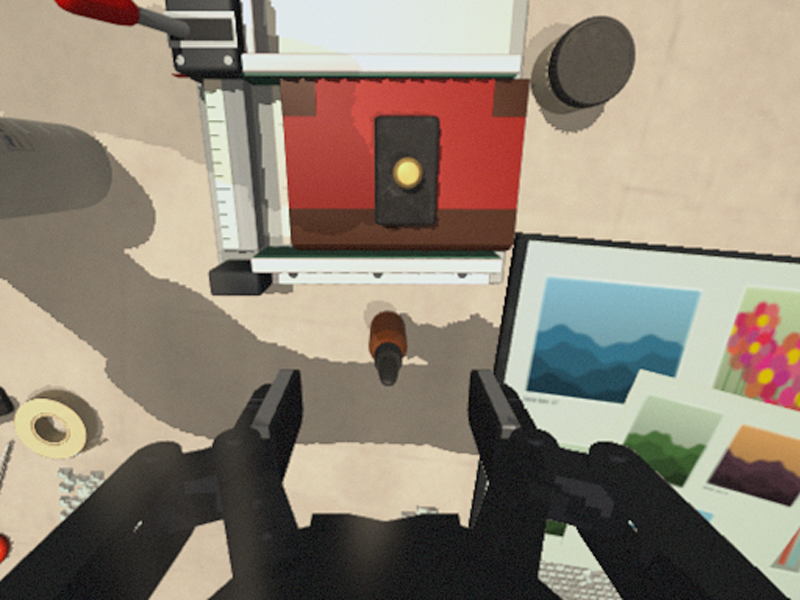

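View pics/w11_1.png

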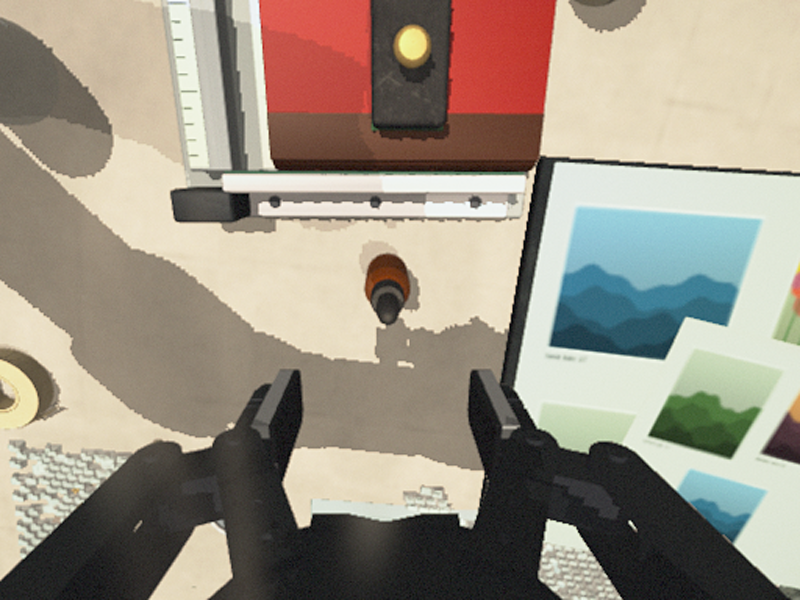

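```bash
python3 - <<'E'
from h import *
a=cv2.imread("pics/w11_0.png")[40:290,220:540];cv2.imwrite("pics/c0.png",cv2.resize(a,(768,600),interpolation=cv2.INTER_CUBIC))
a=cv2.imread("pics/w11_1.png")[100:230,200:560];cv2.imwrite("pics/c1.png",cv2.resize(a,(792,286),interpolation=cv2.INTER_CUBIC))
E
```

```text
(no output)
```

View pics/c0.png

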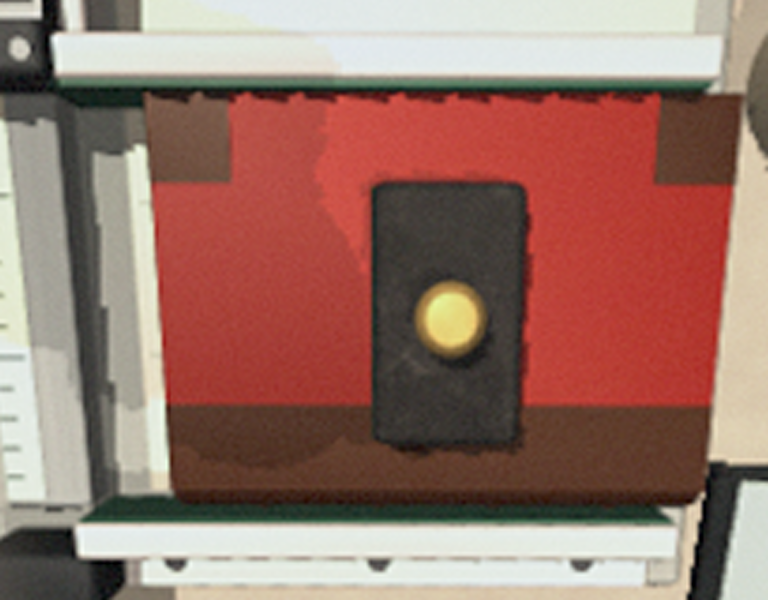

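View pics/c1.png

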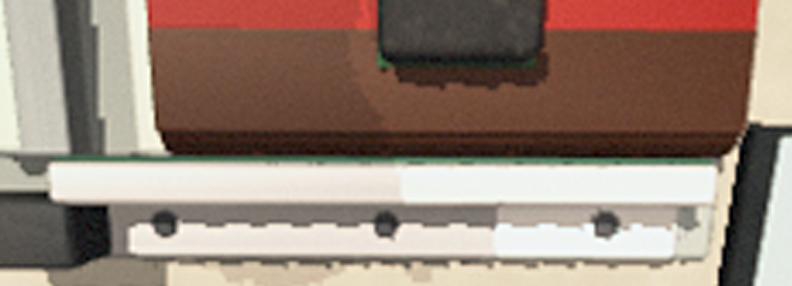

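```bash
python3 - <<'E'
from h import *
w=np.load("w11_0.npz");g=np.load("g.npy");W=(w["K"],w["V"])
def W2G(P):
    c,s_=np.cos(g[2]),np.sin(g[2]);dx=np.subtract(P[:2],g[:2]);return np.array([c*dx[0]+s_*dx[1],-s_*dx[0]+c*dx[1]])
k=lambda u,v:np.array((220+u/2.4,40+v/2.4))*.64
for n,uv,z in (("jawL",(55,78),.059),("jawR",(720,80),.059),("fixL",(80,523),.059),("fixR",(672,522),.059),("blkTL",(374,186),.074),("blkTR",(525,186),.074),("blkBL",(374,440),.074),("blkBR",(521,442),.074),("knob",(450,316),.097),("bkTL",(147,95),.048),("bkTR",(741,97),.048),("bkBL",(172,497),.045),("bkBR",(704,497),.045)):
    print(n,W2G(plane(*W,k(*uv),z)))
E
```

```text
jawL [-0.0783 -0.059 ]
jawR [ 0.1134 -0.0594]
fixL [-0.0839 -0.1895]
fixR [ 0.1108 -0.1892]
blkTL [ 0.0137 -0.0891]
blkTR [ 0.0565 -0.089 ]
blkBL [ 0.0133 -0.1604]
blkBR [ 0.0582 -0.161 ]
knob [ 0.0346 -0.1239]
bkTL [-0.0546 -0.0615]
bkTR [ 0.1234 -0.062 ]
bkBL [-0.0562 -0.1835]
bkBR [ 0.1249 -0.1835]
```

```bash
python3 - <<'E'
from rig import bot
print(bot.current_wrist_force(),bot.current_time_s()); print(bot.hand_in())
E
```

```text
[ 0.59341964 -0.11418194 -0.07008028] 34.8583
the job is handed in; nothing more can be done
None
```

I did the job in the order asked and handed it in at 34.9 s, well under the 72 s limit.

- **Lever freed:** I flipped it over, and its tip was measured at about x = -55 mm in the gauge's frame, on the free side.
- **Weight placed:** I lifted it by the knob and set it upright on the book. The contact height was as expected, but the slow lowering pressed with about 13 N before it stopped. Its centre now lies within about 2 mm of the book's centre.
- **Jaw pushed in:** I pushed until it stopped moving. Its position stayed the same while the push rose from 15 to 21 N.
- **Lever locked:** The tip was last measured at about x = -144 mm, on the locked side. The jaw did not move while I flipped it.

**Last checks:**
- The close-up pictures show the book square, its edges parallel to both jaws.
- The robot was clear of everything, with wrist force about 0.
- The bottle, pot, jar and dropper looked to be where they started. I checked this by eye only.

**One disagreement:** the pictures gave a jaw opening of about 130 mm, while the book is 128 mm. That is within my 2–3 mm measuring error. The book's leather back also seemed to stop short of the fixed jaw. I put that down to its rounded edge, because the jaw had stopped hard under the push.

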